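# Clamp the charger's circuit board in the spring-jaw board holder

### The job

Clamp the loose circuit board in the board holder, component side up, ready for soldering: push one end of it into the groove of the sprung jaw while its other end is still raised, press that jaw almost fully back, lower the raised end in front of the set jaw, and ease it back under the spring into the set jaw's groove, not letting it snap. Be gentle: do not force the board against the holder or drive the jaw hard onto its stop. Let go of the board, level, square and roughly centred across the jaws, and leave the reel, screwdriver and cutters alone.

Things in the scene. Friction and masses are not known exactly. Their poses are not given: they have to be found in the camera images.
- board: loose green circuit board of a drill charger, slab 100 x 72 x 3.2 mm, 0.17 kg; origin mid-slab, x along the 100 mm, z out of the component side. Lies component side up on four brass spacers 8 mm tall (at x +-43, y +-30.5), origin 9.6 mm above the bench. Parts other than the heat sink: up to 20 mm tall, over 23 mm from the middle in x; the last 9 mm at both ends are bare over the middle 44 mm
- heat_sink (a point): top centre of the board's black finned heat sink, 46 (board x) x 26 (board y) x 34 mm tall, on the middle of the board, top 35.6 mm above the board's origin: the place to grip, across its 26 mm (y)
- edge_a (a point): middle of the board's end face at board x = +50 mm (mid thickness). The two ends are alike for the holder: either may go into the sprung jaw
- edge_b (a point): middle of the board's end face at board x = -50 mm (mid thickness)
- holder: fixed spring-jaw board holder: blue cast foot 84 x 104 mm, steel crossbar along its x with two ivory jaws 40 mm wide (y) whose V-grooves face each other; origin under the middle of the foot, x along the bar towards the sprung jaw (coil spring behind it), z up. The bar is clamped up to 15 mm either way along x of where it is described, differently each time, not reported: find the jaws by feel or eye
- groove_mid (a point): fixed point 88 mm above the holder's origin, at the height of the grooves' centre lines. Bar in mid clamp: groove bottoms at x = -50 mm (set jaw) and +46 mm (sprung jaw at rest). Slippery nylon grooves, bottoms 4.4 mm high, flare at 40 degrees: sprung jaw's flanges reach 9 mm (lower) and 7 mm (upper) inward, set jaw's 9 mm (lower) and 5.5 mm (upper); jaw tops are 12 mm above
- spring_end (a point): fixed point of the holder at x = 98 mm, z = 47.5 mm, where the spring ends with the bar in mid clamp. The sprung jaw resists with 2 N at first and 0.7 N more per mm, 11.5 N at 13.5 mm, its hard stop. The level board passes the set jaw's upper flange once the jaw is pressed back 10.5 mm or more (9.4 N); seated, it stays pressed back 4 mm (4.8 N)
- solder_reel: bystander: reel of solder, 52 mm across, 40 mm tall, standing; origin under its middle
- screwdriver_b: bystander: red-handled screwdriver, 177 mm long, 26 mm thick, lying; origin under its middle, its length along y
- pliers_side: bystander: black-handled side cutters, 166 x 55 x 13 mm, lying; origin under its middle, its length along y

How it is judged:
By the outcome, as a careful person would: the job done as asked, in the order asked, and still so for the second after the job is handed in, with the robot touching nothing.
It also fails if it takes over 62 s, if anything falls off the work surface, if the arm or the gripper's body presses on something with over 40 N, if the wrist force passes 120 N, or if a joint passes its speed limit or range.

### The arm

A 6-joint arm with a two-finger parallel gripper is mounted at the origin on a cart in front of the work surface, level with it; the furniture and walls round the work are solid. World frame = base frame: x ahead of the robot, y to its left, z up, the work surface at z = 0. Lengths are in mm, angles in rad, forces in N, time in s.
With the tool pointing down it reaches from about 350 to 975 mm from the base axis. Payload 7.1 kg.
Tool frame: the origin (TCP) lies between the finger pads; the fingertips stand 19 mm ahead of it and the grasp point (between the pads) is the TCP; z points along the fingers, y is the line along which they close (so a half turn about z gives the same grasp; the last joint's range is limited). The gripper opens to 88 mm and grips with 3 to 60 N. Pads are 20 mm wide; open, the fingers measure 115 mm over their backs; the gripper's body (75 mm by 178 mm) begins 61 mm behind the grasp point.
Start: joints at [1.126, 0.423, 1.63, -0, 1.089, -0.019], TCP at [258.123, 569.19, 214.975] pointing down, gripper open.
Joint ranges: [-3, 3], [-0.9, 2.11], [0.09, 2.58], [-1.31, 4.45], [0.11, 2.69], [-2.54, 2.54]. Speed limits (rad/s): [2.39, 2.39, 3.01, 3.14, 3.14, 3.14].

### API

Orientations are given as a 3x3 rotation matrix whose columns are the frame's x, y, z axes.
In Python, from bench import bot gives the robot as it stands.
- The arm moves only by the tool step_arm, never from a script. Its argument "plan" is a list of rows, each an object with "linear": the shift along the tool's x, y, z each as a share of 1 m, from -1 to 1, a list of three; "spin": the turn about the tool's z as a share of pi rad, from -1 to 1; "grip": the gripper command: -1 is fully open, 1 is shut, values between are in proportion. A call has 1 to 20 rows; each row is the pose to reach, as a shift and turn from the pose commanded when the call began, along the tool's axes at that moment, turning the shorter way round; what a row does not reach only later rows make up. A row lasts 1/10 s, in which the tool goes at most 50 mm and 8.59 degrees, less where a joint would pass 70% of its speed; a pose out of reach is approached as far as the arm can. A call with a number of a shift or a turn outside -1 to 1 is refused whole. A call with a gripper value outside its range is refused whole. The fingers move at their own pace and stop on an object; "squeeze" is the grip in N (left out, the last holds). Time passes only in rows, so rows that repeat a pose let the fingers close. It gives the time, the measured TCP pose, the force, the opening and the grip force at its end, in the units of the state.
- bot.sense(): the state, without advancing time (a new reading comes with each control period).
- bot.snapshot(name): name is "scene" or "top" or "wrist"; returns (picture, depth): 480x640x3 uint8, red, green, blue; 480x640 float32, mm along the optical axis (not along the pixel's ray), 0 where there is no reading.
- bot.calibration(name): a dict with "intrinsics" (3x3 intrinsics, pixels), "k1" (the pictures are not rectified: a ray, as slopes to the right and down, at radius r is drawn at 1 + k1 r^2 times it, then the intrinsics apply), "R" (3x3) and "t" (3): a world point X has camera coordinates R X + t. Camera axes: x right, y down, z forward; pixel columns grow to the right and rows downward; lengths in mm; the calibration is good to about 2 mm. A picture is of the moment at which its call begins: read the wrist's pose just before it. calibration takes no time and is no camera call; for the wrist camera it gives the pose at the moment of the call.
- bot.finish_job(): hands the job in; it is judged then, once.
The state is a dict: "time": time; "joint_positions": joint angles; "qvel": joint speeds; "joint_efforts": joint torques, N m; "eef_pos": TCP position; "ee_rot": TCP orientation; "ft_force": force on the tool from outside, world axes, zero at the start; "ft_torque": the same for the moment, N m; "width": finger opening in mm; "finger_force": force on a finger pad.
Only numpy, scipy, OpenCV 4.12 (cv2) and the standard library are available. Lean on these libraries where they do the work, as an engineer would, in place of code of your own. Each camera call takes 0.05 s, during which the arm holds its last target. There are 200 camera calls.

## Working session

There is one attempt and no reset: what is moved stays moved. The work goes in short steps, Python scripts to look and compute and a tool call to move; the robot and the scene stay as the last step left them, time stands still between calls to the robot, and variables do not carry over. Pictures are saved under pics/ and viewed, at most 10 in all, crops included, and the job is handed in when it is done.

Besides the shell and the picture viewer there is one more tool, called as a command line: name --argument value ..., lists and objects as JSON in quotes. step_arm: Moves the arm, as the interface text tells. Shift numbers are shares of 1 m and turn numbers shares of pi rad, none past 1 either way. Its arguments: {"type":"object","properties":{"plan":{"type":"array"},"squeeze":{"type":"number"}},"required":["plan"]}

```bash
mkdir -p pics; ls; cat > h.py <<'E'
import numpy as np, cv2
from bench import bot
def cal(n):
    c=bot.calibration(n); return {k:np.array(v) if k!='k1' else float(v) for k,v in c.items()}
def ray(c,u,v):
    K=c['intrinsics']; d=np.array([(u-K[0,2])/K[0,0],(v-K[1,2])/K[1,1]]); s=d.copy()
    for _ in range(20): s=d/(1+c['k1']*(s@s))
    return np.array([s[0],s[1],1.])
def pt(c,u,v,depth): return c['R'].T@(ray(c,u,v)*depth-c['t'])
def plane(c,u,v,z):
    o=-c['R'].T@c['t']; d=c['R'].T@ray(c,u,v); return o+d*(z-o[2])/d[2]
def cloud(c,D,mask):
    K=c['intrinsics']; v,u=np.nonzero(mask&(D>0)); 
    d=np.stack([(u-K[0,2])/K[0,0],(v-K[1,2])/K[1,1]],1); s=d.copy()
    for _ in range(20): s=d/(1+c['k1']*(s**2).sum(1,keepdims=True))
    z=D[v,u][:,None]; P=np.hstack([s*z,z]); return (P-c['t'])@c['R']
def save(n,I): cv2.imwrite('pics/'+n+'.png',cv2.cvtColor(I,cv2.COLOR_RGB2BGR))
E
python3 - <<'E'
from h import *
for n in ("scene","top"):
    I,D=bot.snapshot(n); save(n,I); np.savez(n,I=I,D=D); c=cal(n); print(n,c['R'].round(2).tolist(),(-c['R'].T@c['t']).round(),c['k1'])
s=bot.sense(); print(s)
E
```

```text
pics
scene [[0.7, -0.72, -0.02], [-0.41, -0.38, -0.83], [0.59, 0.58, -0.56]] [-204. -665.  697.] -0.09140307833283932
top [[-0.02, -1.0, 0.02], [-1.0, 0.02, -0.08], [0.08, -0.02, -1.0]] [387. -12. 945.] -0.016678208795759646
{'time': 0.1, 'joint_positions': array([ 1.12599782e+00,  4.23767251e-01,  1.63062210e+00,  2.45966895e-05,
        1.08858921e+00, -1.89670448e-02]), 'qvel': array([ 0.00028818, -0.00185582, -0.002037  ,  0.00115568,  0.00071039,
       -0.00053934]), 'joint_efforts': array([ 9.65103027e-04, -5.45611775e+01, -2.74322069e+01,  6.44786353e-02,
        1.86704641e-02,  6.13772755e-06]), 'eef_pos': array([257.90193216, 568.738005  , 214.27431954]), 'ee_rot': array([[-9.10690856e-01,  4.13088107e-01, -6.15991760e-04],
       [ 4.13088564e-01,  9.10690011e-01, -1.24167309e-03],
       [ 4.80571556e-05, -1.38523948e-03, -9.99999039e-01]]), 'ft_force': array([-0.62162902,  0.4602206 ,  0.1467474 ]), 'ft_torque': array([ 0.02094129, -0.01894412, -0.01830659]), 'finger_force': 0.0, 'width': 87.61598603901614}
```

View pics/scene.png

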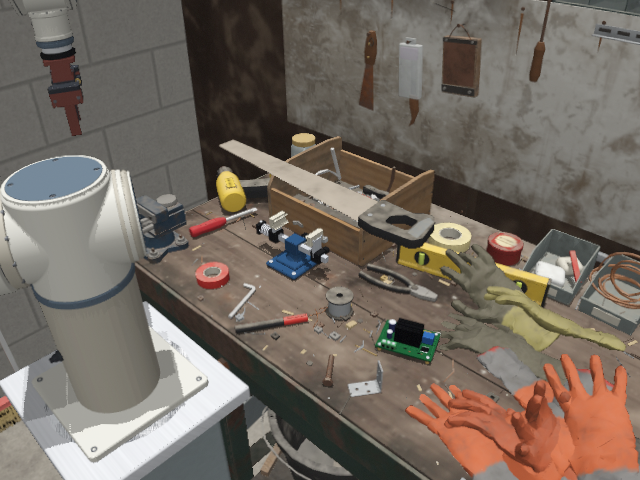

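View pics/top.png

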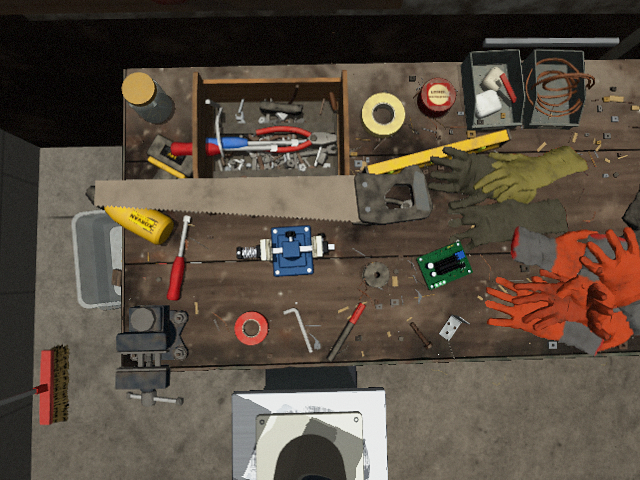

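The scene view shows the board at (408,340) and the holder at (295,255). In the top view, the board is at (445,265) and the holder at (292,250), with its bar along the image's horizontal and the spring on the left (u≈247), so the sprung jaw is on world +y. The reel is at (376,275).

```bash
python3 - <<'E'
from h import *
f=np.load('top.npz'); I,D=f['I'],f['D']; c=cal('top')
hsv=cv2.cvtColor(I,cv2.COLOR_RGB2HSV); H,S,V=[hsv[...,i].astype(int) for i in range(3)]
def win(a,b,x,y):
    m=np.zeros(D.shape,bool); m[b:y,a:x]=1; return m
W=win(405,225,490,300)
g=W&(H>45)&(H<90)&(S>80)
P=cloud(c,D,W); print('depth ok',(D[W]>0).mean())
G=cloud(c,D,g); G=G[(G[:,2]<25)]; r=cv2.minAreaRect(G[:,:2].astype(np.float32)); print('board',r,G[:,2].mean())
hs=P[P[:,2]>38]; print('sink',cv2.minAreaRect(hs[:,:2].astype(np.float32)),hs[:,2].mean(),len(hs))
Wh=win(225,215,345,285); b=Wh&(H>100)&(H<125)&(S>110)
B=cloud(c,D,b); B=B[B[:,2]<30]; print('foot',cv2.minAreaRect(B[:,:2].astype(np.float32)),B[:,2].mean())
P=cloud(c,D,Wh)
iv=Wh&(S<80)&(V>120); Q=cloud(c,D,iv); Q=Q[Q[:,2]>85]
for y in range(int(P[:,1].min()),int(P[:,1].max()),5):
    k=(P[:,1]>=y)&(P[:,1]<y+5)&(P[:,2]>30); q=P[k]
    if len(q): print(y,len(q),q[:,2].max().round(),q[:,0].min().round(),q[:,0].max().round(), len(Q[(Q[:,1]>=y)&(Q[:,1]<y+5)]))
Ws=win(90,150,440,230); P=cloud(c,D,Ws); P=P[P[:,2]>60]; q=P[(P[:,1]<250)&(P[:,1]>-150)];print('saw',q.min(0),q.max(0),[ (y,q[(abs(q[:,1]-y)<15)][:,0].min().round()) for y in range(-120,240,40)])
save('crop',cv2.resize(I[210:300,220:500],None,fx=2.85,fy=2.85,interpolation=cv2.INTER_CUBIC))
E
```

```text
depth ok 0.9962352941176471
board ((403.7484130859375, -293.1244812011719), (75.06246948242188, 105.29102325439453), 20.249649047851562) 11.034619477997763
sink ((404.6090393066406, -290.5025634765625), (26.267099380493164, 46.73221206665039), 20.67458152770996) 44.08394607903287 211
foot ((440.9122619628906, 28.74066925048828), (102.6783218383789, 82.68207550048828), 3.0072035789489746) 13.22924884059308
-77 5 141.0 489.0 496.0 5
-72 17 144.0 485.0 496.0 17
-67 12 142.0 487.0 496.0 12
-62 17 143.0 487.0 496.0 17
-57 28 143.0 440.0 497.0 17
-52 32 144.0 440.0 497.0 14
-47 29 143.0 434.0 497.0 10
-42 53 143.0 434.0 497.0 13
-37 52 142.0 430.0 497.0 19
-32 65 143.0 425.0 497.0 55
-27 70 143.0 425.0 497.0 65
-22 71 143.0 424.0 497.0 69
-17 58 143.0 425.0 497.0 23
-12 33 142.0 438.0 497.0 9
-7 19 142.0 439.0 497.0 7
-2 27 142.0 439.0 498.0 11
3 19 144.0 437.0 498.0 7
8 32 143.0 427.0 498.0 9
13 37 141.0 427.0 498.0 5
18 59 141.0 427.0 498.0 7
23 60 143.0 426.0 498.0 8
28 79 144.0 426.0 498.0 6
33 59 143.0 426.0 498.0 4
38 58 143.0 425.0 498.0 5
43 31 142.0 425.0 498.0 4
48 22 142.0 436.0 499.0 4
53 17 143.0 436.0 498.0 5
58 17 142.0 436.0 498.0 1
63 31 142.0 421.0 499.0 3
68 81 140.0 421.0 499.0 54
73 64 141.0 421.0 499.0 64
78 51 142.0 419.0 499.0 49
83 34 140.0 421.0 499.0 27
88 17 139.0 427.0 499.0 1
93 38 143.0 426.0 499.0 1
98 20 62.0 427.0 449.0 0
103 24 141.0 427.0 499.0 1
108 25 61.0 427.0 449.0 0
113 22 60.0 428.0 447.0 0
118 23 61.0 427.0 447.0 0
123 31 61.0 425.0 447.0 0
128 33 64.0 425.0 449.0 0
133 28 64.0 425.0 447.0 0
saw [ 477.97231714 -149.98980459   60.05139428] [643.85191492 249.90871858 154.54945459] [(-120, np.float64(479.0)), (-80, np.float64(484.0)), (-40, np.float64(487.0)), (0, np.float64(490.0)), (40, np.float64(494.0)), (80, np.float64(497.0)), (120, np.float64(501.0)), (160, np.float64(504.0)), (200, np.float64(507.0))]
```

View pics/crop.png

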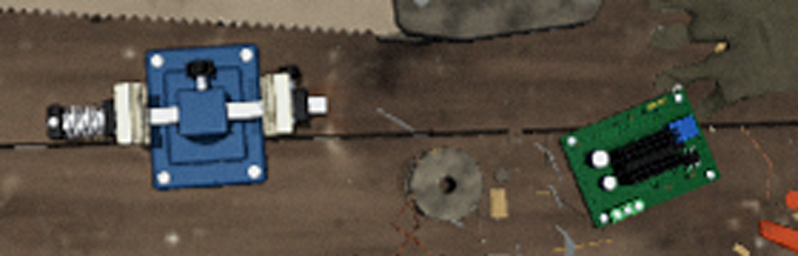

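The crop shows the set jaw at (283,103), the sprung jaw at (128,113) with its spring on the left, and the board turned about 20°. I'll look at the holder from the wrist camera on the way to the board.

step_arm --plan '[{"linear": [-0.371, -0.425, -0.115], "spin": 0.348, "grip": -1}, {"linear": [-0.371, -0.425, -0.115], "spin": 0.348, "grip": -1}, {"linear": [-0.371, -0.425, -0.115], "spin": 0.348, "grip": -1}, {"linear": [-0.371, -0.425, -0.115], "spin": 0.348, "grip": -1}, {"linear": [-0.371, -0.425, -0.115], "spin": 0.348, "grip": -1}, {"linear": [-0.371, -0.425, -0.115], "spin": 0.348, "grip": -1}, {"linear": [-0.371, -0.425, -0.115], "spin": 0.348, "grip": -1}, {"linear": [-0.371, -0.425, -0.115], "spin": 0.348, "grip": -1}, {"linear": [-0.371, -0.425, -0.115], "spin": 0.348, "grip": -1}, {"linear": [-0.371, -0.425, -0.115], "spin": 0.348, "grip": -1}, {"linear": [-0.371, -0.425, -0.115], "spin": 0.348, "grip": -1}, {"linear": [-0.371, -0.425, -0.115], "spin": 0.348, "grip": -1}, {"linear": [-0.371, -0.425, -0.115], "spin": 0.348, "grip": -1}, {"linear": [-0.371, -0.425, -0.115], "spin": 0.348, "grip": -1}, {"linear": [-0.371, -0.425, -0.115], "spin": 0.348, "grip": -1}, {"linear": [-0.371, -0.425, -0.115], "spin": 0.348, "grip": -1}]'

```text
time: 1.7
eef_pos: [420.0, 29.9, 329.6]
ee_rot: [[-0.053, 0.999, -0.001], [0.999, 0.053, 0.0], [0.0, -0.001, -1.0]]
ft_force: [-1.0, -0.3, -0.3]
width: 87.6
finger_force: 0.0
```

```bash
python3 - <<'E'
from h import *
s=bot.sense(); c=cal('wrist'); I,D=bot.snapshot('wrist'); save('w1',I); np.savez('w1',I=I,D=D,**c)
print(s['eef_pos'],s['ee_rot'].round(4).tolist(),s['ft_force'],abs(s['qvel']).max(),(-c['R'].T@c['t']).round(),c['R'].round(2).tolist())
E
```

```text
[419.95808319  29.90083867 329.57811313] [[-0.0535, 0.9986, -0.0009], [0.9986, 0.0535, 0.0001], [0.0002, -0.0009, -1.0]] [-0.97936049 -0.33776923 -0.27552959] 0.004554251656643951 [416. 113. 499.] [[1.0, 0.05, -0.0], [0.05, -0.95, 0.3], [0.01, -0.3, -0.95]]
```

View pics/w1.png

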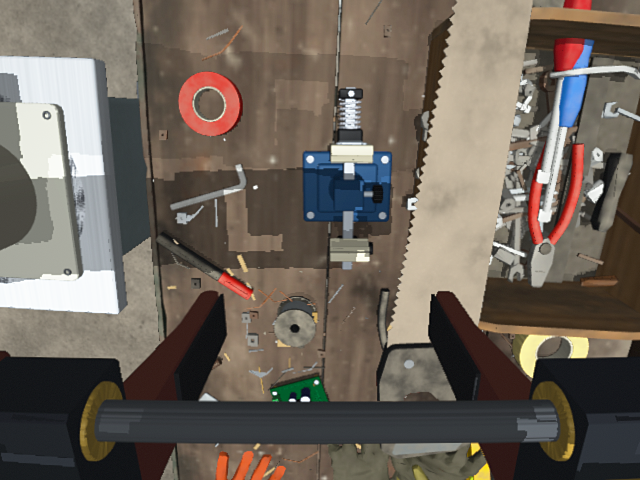

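The wrist view shows the sprung jaw top at (352,153), with its spring above at (350,110), and the set jaw at (349,247). The saw edge is to the right, at u≈415.

```bash
python3 - <<'E'
from h import *
f=np.load('w1.npz'); I,D=f['I'],f['D']; c={k:f[k] for k in('R','t','intrinsics','k1')}
hsv=cv2.cvtColor(I,cv2.COLOR_RGB2HSV); H,S,V=[hsv[...,i].astype(int) for i in range(3)]
W=np.zeros(D.shape,bool); W[80:275,295:400]=1
P=cloud(c,D,W)
J=P[(P[:,2]>94)&(P[:,2]<108)]
for n,a,b in (('set',-60,10),('spr',40,110)):
    q=J[(J[:,1]>a)&(J[:,1]<b)]; print(n,len(q),cv2.minAreaRect(q[:,:2].astype(np.float32)),q.min(0).round(1),q.max(0).round(1),np.median(q[:,2]))
b=W&(H>100)&(H<125)&(S>110); B=cloud(c,D,b); B=B[B[:,2]<30]; print('foot',cv2.minAreaRect(B[:,:2].astype(np.float32)),np.median(B[:,2]))
# bar / spring end
q=P[(P[:,2]>40)&(P[:,1]>80)]; print('spring max y',q[:,1].max(),np.median(q[:,0]))
f=np.load('top.npz'); D=f['D']; c=cal('top'); W=np.zeros(D.shape,bool); W[:,395:560]=1; P=cloud(c,D,W)
k=(abs(P[:,0]-404)<120)&(abs(P[:,1]+293)<120)&(P[:,2]>60); print('tall near board',k.sum(), P[k].min(0) if k.any() else '')
E
```

```text
set 588 ((445.83087158203125, -23.798765182495117), (38.75153732299805, 15.886287689208984), 2.9406189918518066) [426.1 -32.3  94. ] [465.5 -16.1 101.1] 98.33916375884476
spr 758 ((440.9732971191406, 75.9380874633789), (40.14366912841797, 16.71668243408203), 2.3249170780181885) [420.8  66.8  94. ] [461.2  84.9 101.1] 98.2304578370402
foot ((443.64044189453125, 28.60452651977539), (102.88810729980469, 83.1656265258789), 2.22397780418396) 11.379836370967197
spring max y 137.85077222326615 439.2866810401001
tall near board 577 [ 482.22151039 -232.70146453  130.06878692]
```

step_arm --plan '[{"linear": [-0.326, -0.031, 0.16], "spin": -0.098, "grip": -1}, {"linear": [-0.326, -0.031, 0.16], "spin": -0.098, "grip": -1}, {"linear": [-0.326, -0.031, 0.16], "spin": -0.098, "grip": -1}, {"linear": [-0.326, -0.031, 0.16], "spin": -0.098, "grip": -1}, {"linear": [-0.326, -0.031, 0.16], "spin": -0.098, "grip": -1}, {"linear": [-0.326, -0.031, 0.16], "spin": -0.098, "grip": -1}, {"linear": [-0.326, -0.031, 0.16], "spin": -0.098, "grip": -1}, {"linear": [-0.326, -0.031, 0.16], "spin": -0.098, "grip": -1}, {"linear": [-0.326, -0.031, 0.16], "spin": -0.098, "grip": -1}, {"linear": [-0.326, -0.031, 0.16], "spin": -0.098, "grip": -1}, {"linear": [-0.326, -0.031, 0.16], "spin": -0.098, "grip": -1}, {"linear": [-0.326, -0.031, 0.16], "spin": -0.098, "grip": -1}]'

```text
time: 2.95
eef_pos: [407.0, -297.1, 170.8]
ee_rot: [[-0.354, 0.935, 0.001], [0.935, 0.354, -0.001], [-0.001, 0.001, -1.0]]
ft_force: [0.7, 0.6, -0.9]
width: 88.0
finger_force: 0.0
```

```bash
python3 - <<'E'
from h import *
s=bot.sense(); c=cal('wrist'); I,D=bot.snapshot('wrist'); save('w2',I); np.savez('w2',I=I,D=D,**c)
print(s['eef_pos'],np.degrees(np.arctan2(*s['ee_rot'][[1,0],1])))
W=np.ones(D.shape,bool); P=cloud(c,D,W); k=(np.hypot(P[:,0]-405,P[:,1]+292)<45)&(P[:,2]>40)&(P[:,2]<52); print('sink',k.sum(),cv2.minAreaRect(P[k][:,:2].astype(np.float32)))
hsv=cv2.cvtColor(I,cv2.COLOR_RGB2HSV); H,S,V=[hsv[...,i].astype(int) for i in range(3)]
G=cloud(c,D,(H>45)&(H<90)&(S>80)); k=(np.hypot(G[:,0]-405,G[:,1]+292)<80)&(G[:,2]<20)&(G[:,2]>2); print('board',k.sum(),cv2.minAreaRect(G[k][:,:2].astype(np.float32)))
f=np.load('top.npz'); P=cloud(cal('top'),f['D'],np.ones(D.shape,bool)); k=(P[:,2]>80)&(P[:,1]<-180)&(P[:,1]>-400)&(P[:,0]<560)&(P[:,0]>300)
for y in range(-400,-180,15):
  q=P[k&(abs(P[:,1]-y)<8)]
  if len(q): print(y,q[:,0].min(),q[:,2].max())
E
```

```text
[ 406.96396381 -297.13911102  170.76131127] 20.714251756501035
sink 1346 ((406.3221740722656, -291.16131591796875), (25.891666412353516, 46.15055847167969), 20.997682571411133)
board 6748 ((406.4422607421875, -291.43450927734375), (71.93717193603516, 100.43405151367188), 20.560890197753906)
-400 529.7613465010123 88.30347838965744
-385 525.9304738652145 87.25401475719265
-370 552.2841254731228 81.95495701988987
-355 552.4390092275333 80.60539910374047
-235 497.6873691158172 151.90285743101322
-220 486.87795082253183 154.55380532012953
-205 485.049467777508 154.7561919230217
-190 483.32480324433067 153.58993252236354
```

View pics/w2.png

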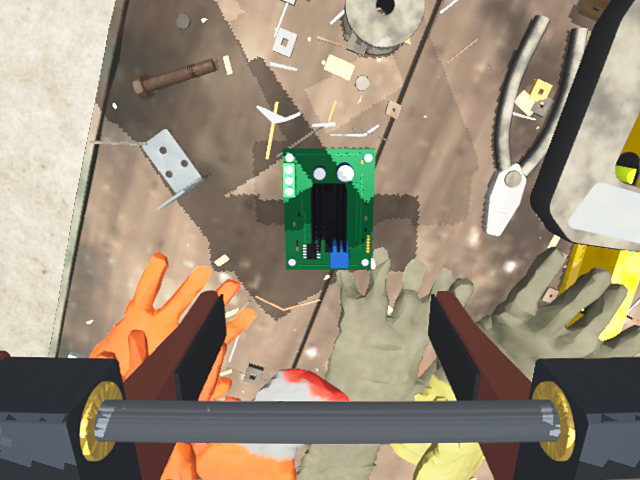

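The wrist view shows the board centred at about (330,209), square to the fingers, with the heat sink running along the image's vertical. The gripper is clear to go down.

step_arm --plan '[{"linear": [0, 0.0015, 0.05], "spin": 0, "grip": -0.3}, {"linear": [0, 0.0015, 0.09], "spin": 0, "grip": -0.3}, {"linear": [0, 0.0015, 0.12], "spin": 0, "grip": -0.3}, {"linear": [0, 0.0015, 0.13], "spin": 0, "grip": -0.3}, {"linear": [0, 0.0015, 0.137], "spin": 0, "grip": -0.3}, {"linear": [0, 0.0015, 0.137], "spin": 0, "grip": -0.3}, {"linear": [0, 0.0015, 0.137], "spin": 0, "grip": -0.1}]' --squeeze 12

```text
time: 3.7
eef_pos: [408.6, -298.3, 34.2]
ee_rot: [[-0.352, 0.936, 0.002], [0.936, 0.352, -0.001], [-0.002, 0.001, -1.0]]
ft_force: [0.1, -0.4, -0.6]
width: 52.0
finger_force: 0.0
```

step_arm --plan '[{"linear": [0, 0, 0], "spin": 0, "grip": 1}, {"linear": [0, 0, 0], "spin": 0, "grip": 1}, {"linear": [0, 0, 0], "spin": 0, "grip": 1}, {"linear": [0, 0, 0], "spin": 0, "grip": 1}, {"linear": [0, 0, 0], "spin": 0, "grip": 1}, {"linear": [0, 0, 0], "spin": 0, "grip": 1}, {"linear": [0, 0, 0], "spin": 0, "grip": 1}, {"linear": [0, 0, 0], "spin": 0, "grip": 1}]' --squeeze 12

```text
time: 4.5
eef_pos: [408.1, -298.0, 33.5]
ee_rot: [[-0.352, 0.936, 0.001], [0.936, 0.352, -0.0], [-0.001, 0.0, -1.0]]
ft_force: [-0.8, -0.1, 6.4]
width: 25.9
finger_force: 12.0
```

step_arm --plan '[{"linear": [0, 0, -0.01], "spin": 0, "grip": 1}, {"linear": [0, 0, -0.03], "spin": 0, "grip": 1}, {"linear": [0, 0, -0.06], "spin": 0, "grip": 1}, {"linear": [0, 0, -0.1], "spin": 0, "grip": 1}, {"linear": [0, 0, -0.1565], "spin": 0, "grip": 1}, {"linear": [0.02, 0.01, -0.1565], "spin": 0.01, "grip": 1}, {"linear": [0.05, 0.026, -0.1565], "spin": 0.03, "grip": 1}, {"linear": [0.085, 0.044, -0.1565], "spin": 0.05, "grip": 1}, {"linear": [0.12, 0.062, -0.1565], "spin": 0.07, "grip": 1}, {"linear": [0.155, 0.08, -0.1565], "spin": 0.09, "grip": 1}, {"linear": [0.19, 0.098, -0.1565], "spin": 0.1, "grip": 1}, {"linear": [0.22, 0.114, -0.1565], "spin": 0.1, "grip": 1}, {"linear": [0.245, 0.127, -0.1565], "spin": 0.1, "grip": 1}, {"linear": [0.265, 0.137, -0.1565], "spin": 0.1, "grip": 1}, {"linear": [0.2734, 0.1414, -0.1565], "spin": 0.1, "grip": 1}, {"linear": [0.2734, 0.1414, -0.1565], "spin": 0.1, "grip": 1}, {"linear": [0.2734, 0.1414, -0.1565], "spin": 0.1, "grip": 1}]'

```text
time: 6.2
eef_pos: [443.7, 7.4, 189.5]
ee_rot: [[-0.046, 0.999, -0.0], [0.999, 0.046, -0.0], [-0.0, -0.0, -1.0]]
ft_force: [0.6, 0.0, -1.8]
width: 26.1
finger_force: 12.0
```

```bash
cat >> h.py <<'E'
def tilt(name):
    """board slab in the wrist view: green points fitted as a plane, in tool axes relative to TCP"""
    s=bot.sense(); c=cal('wrist'); I,D=bot.snapshot('wrist'); save(name,I); np.savez(name,I=I,D=D,**c)
    hsv=cv2.cvtColor(I,cv2.COLOR_RGB2HSV); H,S,V=[hsv[...,i].astype(int) for i in range(3)]
    G=cloud(c,D,(H>45)&(H<90)&(S>80)); k=(np.linalg.norm((G-s['eef_pos'])[:,:2],axis=1)<75)&(abs(G[:,2]-s['eef_pos'][2]+22)<22); G=G[k]
    L=(G-s['eef_pos'])@s['ee_rot']   # tool axes: x to sprung jaw
    for _ in range(3):
        A=np.c_[L[:,:2],np.ones(len(L))]; w=np.linalg.lstsq(A,L[:,2],rcond=None)[0]; L=L[abs(L[:,2]-A@w)<2]
    print('t',s['time'],'tcp',s['eef_pos'].round(1),'F',s['ft_force'].round(1),'M',s['ft_torque'].round(2),'n',len(L),'toolz=a x+b y+c deg',np.degrees(w[:2]).round(2),w[2].round(1),'x range',np.percentile(L[:,0],[.5,99.5]).round(1),'y',np.percentile(L[:,1],[.5,99.5]).round(1),'grip',s['finger_force'],s['width'])
E
python3 -c "
from h import *
tilt('w3')"
```

```text
t 6.2 tcp [443.7   7.4 189.5] F [ 0.6  0.  -1.8] M [-0.08  0.07 -0.  ] n 11401 toolz=a x+b y+c deg [0.07 0.34] 22.6 x range [-41.9  56.8] y [-34.5  36.4] grip 11.999364495277405 26.081413977548024
```

View pics/w3.png

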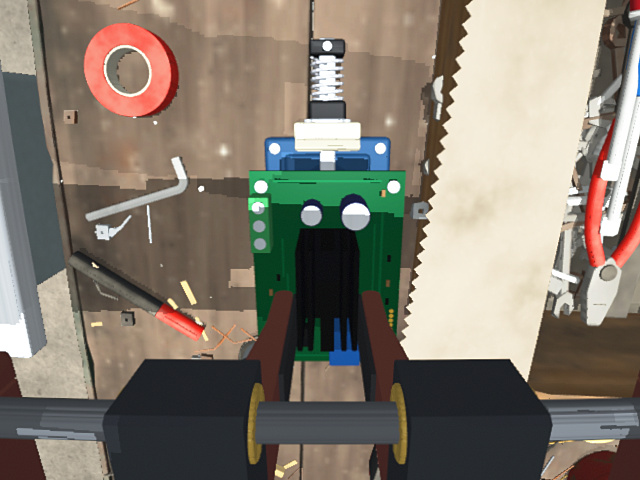

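The board hangs level in the grip, with its sprung-side edge at row 175. The sprung jaw is ahead of it at (328,130) and lines up laterally. I'll lower it with a lighter grip until the far end rests on the set jaw's top.

step_arm --plan '[{"linear": [0, 0, 0.03], "spin": 0, "grip": 1}, {"linear": [0, 0, 0.05], "spin": 0, "grip": 1}, {"linear": [0, 0, 0.058], "spin": 0, "grip": 1}, {"linear": [0, 0, 0.06], "spin": 0, "grip": 1}, {"linear": [0, 0, 0.06], "spin": 0, "grip": 1}]' --squeeze 6

```text
time: 6.75
eef_pos: [444.2, 7.5, 129.8]
ee_rot: [[-0.045, 0.999, 0.0], [0.999, 0.045, -0.0], [-0.0, 0.0, -1.0]]
ft_force: [0.5, 1.1, -1.0]
width: 26.2
finger_force: 6.0
```

step_arm --plan '[{"linear": [0, 0, 0.001], "spin": 0, "grip": 1}, {"linear": [0, 0, 0.002], "spin": 0, "grip": 1}, {"linear": [0, 0, 0.003], "spin": 0, "grip": 1}, {"linear": [0, 0, 0.004], "spin": 0, "grip": 1}, {"linear": [0, 0, 0.0045], "spin": 0, "grip": 1}, {"linear": [0, 0, 0.0045], "spin": 0, "grip": 1}]' --squeeze 5

```text
time: 7.35
eef_pos: [443.9, 8.0, 125.0]
ee_rot: [[-0.046, 0.999, 0.0], [0.999, 0.046, -0.0], [-0.0, 0.0, -1.0]]
ft_force: [0.1, 0.1, -0.4]
width: 25.6
finger_force: 5.0
```

step_arm --plan '[{"linear": [0.0005, 0, 0.0005], "spin": 0, "grip": 1}, {"linear": [0.0007, 0, 0.001], "spin": 0, "grip": 1}, {"linear": [0.001, 0, 0.0015], "spin": 0, "grip": 1}, {"linear": [0.001, 0, 0.0015], "spin": 0, "grip": 1}]' --squeeze 5

```text
time: 7.75
eef_pos: [444.0, 9.0, 123.5]
ee_rot: [[-0.045, 0.999, 0.0], [0.999, 0.045, 0.0], [0.0, 0.0, -1.0]]
ft_force: [-0.7, -0.1, -0.0]
width: 26.0
finger_force: 5.0
```

```bash
python3 -c "
from h import *
tilt('w4')"
```

```text
t 7.75 tcp [444.    9.  123.5] F [-0.7 -0.1 -0. ] M [ 0.02 -0.02  0.06] n 11106 toolz=a x+b y+c deg [2.82 0.36] 22.7 x range [-43.6  55.1] y [-34.6  36.4] grip 4.999916777014732 26.03927829820832
```

step_arm --plan '[{"linear": [0.0005, 0, 0.0005], "spin": 0, "grip": 1}, {"linear": [0.001, 0, 0.001], "spin": 0, "grip": 1}, {"linear": [0.0015, 0, 0.0015], "spin": 0, "grip": 1}, {"linear": [0.002, 0, 0.002], "spin": 0, "grip": 1}, {"linear": [0.0025, 0, 0.0025], "spin": 0, "grip": 1}, {"linear": [0.003, 0, 0.003], "spin": 0, "grip": 1}, {"linear": [0.0035, 0, 0.0032], "spin": 0, "grip": 1}, {"linear": [0.0035, 0, 0.0032], "spin": 0, "grip": 1}, {"linear": [0.0035, 0, 0.0032], "spin": 0, "grip": 1}]' --squeeze 5

```text
time: 8.7
eef_pos: [443.6, 12.4, 120.2]
ee_rot: [[-0.045, 0.999, -0.0], [0.999, 0.045, -0.0], [-0.0, -0.0, -1.0]]
ft_force: [-0.6, 0.3, -1.1]
width: 26.0
finger_force: 5.0
```

```bash
python3 -c "
from h import *
tilt('w5')"
```

```text
t 8.7 tcp [443.6  12.4 120.2] F [-0.6  0.3 -1.1] M [-0.12  0.05  0.04] n 10771 toolz=a x+b y+c deg [8.84 0.26] 23.2 x range [-46.2  51.4] y [-34.5  36.4] grip 4.999505952000618 25.964694212049267
```

View pics/w5.png

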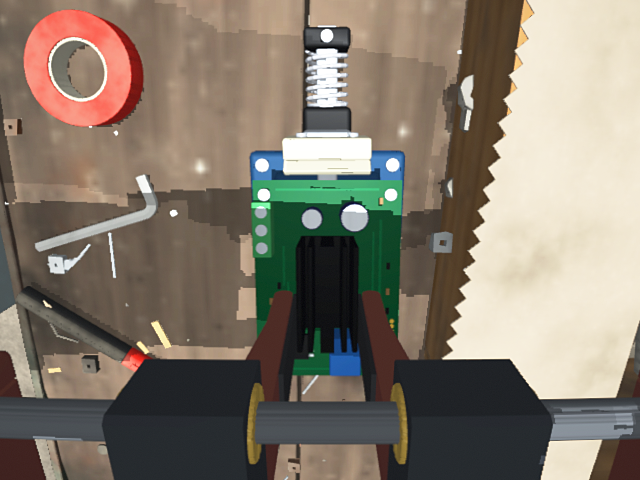

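The board is tilted about 8.8° with its low end (row 183) just short of the sprung jaw's mouth at (327,155) and centred on it. I'll grip more firmly and push in.

step_arm --plan '[{"linear": [0, 0, 0], "spin": 0, "grip": 1}, {"linear": [0.001, 0, 0], "spin": 0, "grip": 1}, {"linear": [0.002, 0, 0], "spin": 0, "grip": 1}, {"linear": [0.003, 0, 0], "spin": 0, "grip": 1}, {"linear": [0.004, 0, 0], "spin": 0, "grip": 1}, {"linear": [0.005, 0, 0], "spin": 0, "grip": 1}, {"linear": [0.006, 0, 0], "spin": 0, "grip": 1}, {"linear": [0.007, 0, 0], "spin": 0, "grip": 1}, {"linear": [0.008, 0, 0], "spin": 0, "grip": 1}, {"linear": [0.009, 0, 0], "spin": 0, "grip": 1}, {"linear": [0.009, 0, 0], "spin": 0, "grip": 1}]' --squeeze 16

```text
time: 9.85
eef_pos: [443.3, 21.5, 120.3]
ee_rot: [[-0.046, 0.999, -0.0], [0.999, 0.046, 0.0], [0.0, -0.0, -1.0]]
ft_force: [-0.4, 0.2, -2.2]
width: 25.6
finger_force: 16.0
```

step_arm --plan '[{"linear": [0.001, 0, 0], "spin": 0, "grip": 1}, {"linear": [0.002, 0, 0], "spin": 0, "grip": 1}, {"linear": [0.003, 0, 0], "spin": 0, "grip": 1}, {"linear": [0.003, 0, 0], "spin": 0, "grip": 1}, {"linear": [0.003, 0, 0], "spin": 0, "grip": 1}]' --squeeze 16

```text
time: 10.35
eef_pos: [443.2, 24.3, 120.3]
ee_rot: [[-0.046, 0.999, 0.0], [0.999, 0.046, -0.0], [-0.0, 0.0, -1.0]]
ft_force: [-0.9, -3.7, -0.5]
width: 25.7
finger_force: 16.0
```

```bash
python3 -c "
from h import *
tilt('w6')"
```

```text
t 10.35 tcp [443.2  24.3 120.3] F [-0.9 -3.7 -0.5] M [-0.66 -0.01  0.  ] n 9059 toolz=a x+b y+c deg [9.06 0.34] 23.2 x range [-46.7  50.8] y [-34.5  36.5] grip 15.99970668554306 25.66587207524975
```

step_arm --plan '[{"linear": [0.001, 0, 0], "spin": 0, "grip": 1}, {"linear": [0.002, 0, 0], "spin": 0, "grip": 1}, {"linear": [0.003, 0, 0], "spin": 0, "grip": 1}, {"linear": [0.004, 0, 0], "spin": 0, "grip": 1}, {"linear": [0.005, 0, 0], "spin": 0, "grip": 1}, {"linear": [0.006, 0, 0], "spin": 0, "grip": 1}, {"linear": [0.006, 0, 0], "spin": 0, "grip": 1}, {"linear": [0.006, 0, 0], "spin": 0, "grip": 1}]' --squeeze 20

```text
time: 11.2
eef_pos: [443.0, 30.2, 120.4]
ee_rot: [[-0.046, 0.999, 0.0], [0.999, 0.046, -0.001], [-0.001, 0.0, -1.0]]
ft_force: [0.3, -6.8, 0.8]
width: 25.5
finger_force: 20.0
```

```bash
python3 -c "
from h import *
tilt('w7')"
```

```text
t 11.2 tcp [443.   30.2 120.4] F [ 0.3 -6.8  0.8] M [-1.33  0.09  0.06] n 8933 toolz=a x+b y+c deg [9.74 0.34] 23.3 x range [-47.   50.4] y [-34.5  36.4] grip 20.00013917684555 25.495510786939825
```

step_arm --plan '[{"linear": [0.001, 0, 0], "spin": 0, "grip": 1}, {"linear": [0.002, 0, 0], "spin": 0, "grip": 1}, {"linear": [0.003, 0, 0], "spin": 0, "grip": 1}, {"linear": [0.004, 0, 0], "spin": 0, "grip": 1}, {"linear": [0.0045, 0, 0], "spin": 0, "grip": 1}, {"linear": [0.0045, 0, 0], "spin": 0, "grip": 1}, {"linear": [0.0045, 0, 0], "spin": 0, "grip": 1}]' --squeeze 20

```text
time: 11.95
eef_pos: [442.9, 34.3, 120.5]
ee_rot: [[-0.046, 0.999, 0.0], [0.999, 0.046, -0.001], [-0.001, 0.0, -1.0]]
ft_force: [-0.5, -8.3, 3.1]
width: 25.5
finger_force: 20.0
```

```bash
python3 -c "
from h import *
tilt('w8')
import time
for i in range(1): print(bot.sense()['ft_force'])"
```

```text
t 11.95 tcp [442.9  34.3 120.5] F [-0.5 -8.3  3.1] M [-1.89  0.1   0.04] n 8775 toolz=a x+b y+c deg [10.    0.36] 23.3 x range [-47.1  49.9] y [-34.6  36.4] grip 20.001206696033478 25.54001691307267
[ 0.49801076 -9.18277999  2.84355299]
```

View pics/w8.png

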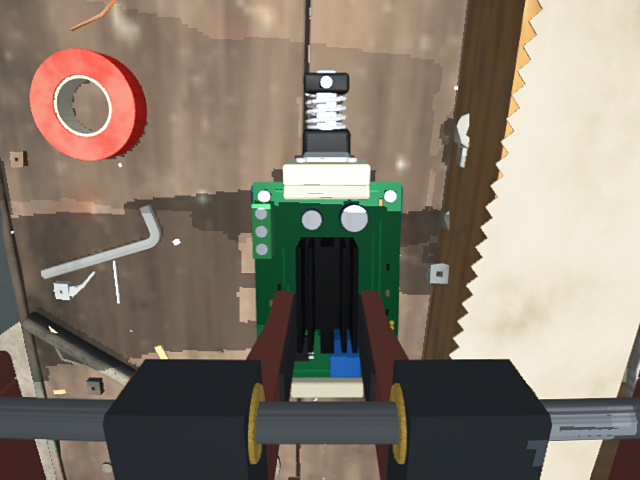

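The sprung end is seated under the jaw flange at (327,190), and the set jaw at (327,387) is visible just behind the raised end. Next I'll press slightly more, then begin lowering.

step_arm --plan '[{"linear": [0.0007, 0, 0], "spin": 0, "grip": 1}, {"linear": [0.001, 0, 0.0003], "spin": 0, "grip": 1}, {"linear": [0.0008, 0, 0.0007], "spin": 0, "grip": 1}, {"linear": [0.0006, 0, 0.0011], "spin": 0, "grip": 1}, {"linear": [0.0003, 0, 0.0015], "spin": 0, "grip": 1}, {"linear": [0, 0, 0.0019], "spin": 0, "grip": 1}, {"linear": [-0.0003, 0, 0.0023], "spin": 0, "grip": 1}, {"linear": [-0.0005, 0, 0.0026], "spin": 0, "grip": 1}, {"linear": [-0.0005, 0, 0.0026], "spin": 0, "grip": 1}]' --squeeze 18

```text
time: 12.9
eef_pos: [443.1, 33.7, 118.3]
ee_rot: [[-0.046, 0.999, 0.001], [0.999, 0.046, -0.001], [-0.001, 0.001, -1.0]]
ft_force: [-1.1, -9.8, 8.0]
width: 25.4
finger_force: 18.0
```

```bash
python3 -c "
from h import *
tilt('w9')"
```

```text
t 12.9 tcp [443.1  33.7 118.3] F [-1.1 -9.8  8. ] M [-1.7   0.35  0.1 ] n 8913 toolz=a x+b y+c deg [7.9  0.39] 23.0 x range [-46.2  51.4] y [-34.7  36.3] grip 18.00643891096115 25.355196936306275
```

step_arm --plan '[{"linear": [-0.0002, 0, 0.0004], "spin": 0, "grip": 1}, {"linear": [-0.0004, 0, 0.0008], "spin": 0, "grip": 1}, {"linear": [-0.0006, 0, 0.0012], "spin": 0, "grip": 1}, {"linear": [-0.0008, 0, 0.0016], "spin": 0, "grip": 1}, {"linear": [-0.001, 0, 0.002], "spin": 0, "grip": 1}, {"linear": [-0.0012, 0, 0.0024], "spin": 0, "grip": 1}, {"linear": [-0.0014, 0, 0.0028], "spin": 0, "grip": 1}, {"linear": [-0.0014, 0, 0.0028], "spin": 0, "grip": 1}]' --squeeze 14

```text
time: 13.75
eef_pos: [443.2, 32.4, 115.4]
ee_rot: [[-0.046, 0.999, 0.001], [0.999, 0.046, -0.001], [-0.001, 0.001, -1.0]]
ft_force: [-1.7, -9.2, 7.0]
width: 25.9
finger_force: 14.0
```

```bash
python3 -c "
from h import *
tilt('w10')"
```

```text
t 13.75 tcp [443.2  32.4 115.4] F [-1.7 -9.2  7. ] M [-1.58  0.23  0.02] n 8874 toolz=a x+b y+c deg [5.1 0.5] 22.6 x range [-46.1  52.1] y [-34.6  36.3] grip 14.006001055240631 25.852340603108892
```

step_arm --plan '[{"linear": [0.0002, 0, 0.0004], "spin": 0, "grip": 1}, {"linear": [0.0001, 0, 0.0008], "spin": 0, "grip": 1}, {"linear": [-0.0001, 0, 0.0012], "spin": 0, "grip": 1}, {"linear": [-0.0003, 0, 0.0016], "spin": 0, "grip": 1}, {"linear": [-0.0005, 0, 0.002], "spin": 0, "grip": 1}, {"linear": [-0.0007, 0, 0.0024], "spin": 0, "grip": 1}, {"linear": [-0.0009, 0, 0.0028], "spin": 0, "grip": 1}, {"linear": [-0.001, 0, 0.0031], "spin": 0, "grip": 1}, {"linear": [-0.001, 0, 0.0031], "spin": 0, "grip": 1}]' --squeeze 14

```text
time: 14.7
eef_pos: [443.3, 31.4, 112.3]
ee_rot: [[-0.046, 0.999, 0.001], [0.999, 0.046, -0.001], [-0.001, 0.001, -1.0]]
ft_force: [-0.5, -8.5, 6.3]
width: 25.7
finger_force: 14.0
```

```bash
python3 -c "
from h import *
tilt('w11')"
```

```text
t 14.7 tcp [443.3  31.4 112.3] F [-0.5 -8.5  6.3] M [-1.57  0.18  0.12] n 8745 toolz=a x+b y+c deg [2.01 0.58] 22.3 x range [-45.7  52.8] y [-34.7  36.3] grip 14.006651490926743 25.73134963119529
```

View pics/w11.png

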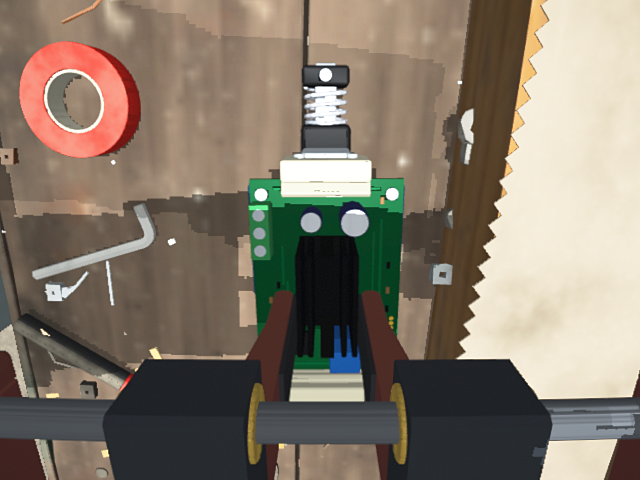

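The board is down to 2° of tilt. The sprung end is in its groove at (325,185), and the set jaw top at (327,387) is just behind the nearly lowered end with nothing caught. I'll lower the last bit.

step_arm --plan '[{"linear": [0, 0, 0.0004], "spin": 0, "grip": 1}, {"linear": [-0.0002, 0, 0.0008], "spin": 0, "grip": 1}, {"linear": [-0.0004, 0, 0.0012], "spin": 0, "grip": 1}, {"linear": [-0.0006, 0, 0.0016], "spin": 0, "grip": 1}, {"linear": [-0.0006, 0, 0.0018], "spin": 0, "grip": 1}, {"linear": [-0.0006, 0, 0.0018], "spin": 0, "grip": 1}]' --squeeze 14

```text
time: 15.35
eef_pos: [443.3, 30.9, 110.5]
ee_rot: [[-0.046, 0.999, 0.001], [0.999, 0.046, -0.001], [-0.001, 0.001, -1.0]]
ft_force: [-0.4, -8.9, 6.0]
width: 25.7
finger_force: 14.0
```

```bash
python3 -c "
from h import *
tilt('w12')"
```

```text
t 15.35 tcp [443.3  30.9 110.5] F [-0.4 -8.9  6. ] M [-1.51  0.23  0.04] n 8614 toolz=a x+b y+c deg [0.24 0.56] 22.2 x range [-45.6  53.2] y [-34.6  36.3] grip 14.007425308227539 25.711765153697996
```

step_arm --plan '[{"linear": [-0.0005, 0, 0], "spin": 0, "grip": 1}, {"linear": [-0.001, 0, 0], "spin": 0, "grip": 1}, {"linear": [-0.0015, 0, 0], "spin": 0, "grip": 1}, {"linear": [-0.002, 0, 0], "spin": 0, "grip": 1}, {"linear": [-0.0025, 0, 0], "spin": 0, "grip": 1}, {"linear": [-0.003, 0, 0], "spin": 0, "grip": 1}, {"linear": [-0.0035, 0, 0], "spin": 0, "grip": 1}, {"linear": [-0.004, 0, 0], "spin": 0, "grip": 1}, {"linear": [-0.004, 0, 0], "spin": 0, "grip": 1}]' --squeeze 14

```text
time: 16.3
eef_pos: [443.4, 27.1, 110.4]
ee_rot: [[-0.046, 0.999, 0.001], [0.999, 0.046, -0.0], [-0.0, 0.001, -1.0]]
ft_force: [-0.4, -6.2, 5.3]
width: 26.0
finger_force: 14.0
```

```bash
python3 -c "
from h import *
tilt('w13')"
```

```text
t 16.3 tcp [443.4  27.1 110.4] F [-0.4 -6.2  5.3] M [-1.12  0.18  0.05] n 8618 toolz=a x+b y+c deg [0.18 0.58] 22.1 x range [-45.3  53.2] y [-34.5  36.3] grip 14.004617482423782 26.00619205488244
```

step_arm --plan '[{"linear": [-0.0005, 0, 0], "spin": 0, "grip": 1}, {"linear": [-0.001, 0, 0], "spin": 0, "grip": 1}, {"linear": [-0.0015, 0, 0], "spin": 0, "grip": 1}, {"linear": [-0.002, 0, 0], "spin": 0, "grip": 1}, {"linear": [-0.002, 0, 0], "spin": 0, "grip": 1}]' --squeeze 14

```text
time: 16.85
eef_pos: [443.5, 25.3, 110.4]
ee_rot: [[-0.045, 0.999, 0.001], [0.999, 0.045, -0.0], [-0.0, 0.001, -1.0]]
ft_force: [-1.5, -5.1, 4.6]
width: 25.8
finger_force: 14.0
```

step_arm --plan '[{"linear": [-0.0004, 0, 0], "spin": 0, "grip": 1}, {"linear": [-0.0008, 0, 0], "spin": 0, "grip": 1}, {"linear": [-0.0012, 0, 0], "spin": 0, "grip": 1}, {"linear": [-0.0012, 0, 0], "spin": 0, "grip": 1}, {"linear": [-0.0012, 0, 0], "spin": 0, "grip": 1}]' --squeeze 14

```text
time: 17.35
eef_pos: [443.5, 24.8, 110.3]
ee_rot: [[-0.045, 0.999, 0.001], [0.999, 0.045, 0.001], [0.001, 0.001, -1.0]]
ft_force: [-0.6, 0.0, 5.4]
width: 25.8
finger_force: 14.0
```

```bash
python3 -c "
from h import *
tilt('w14')"
```

```text
t 17.35 tcp [443.5  24.8 110.3] F [-0.6  0.   5.4] M [0.06 0.2  0.02] n 8573 toolz=a x+b y+c deg [0.05 0.56] 22.1 x range [-44.2  53.3] y [-34.6  36.3] grip 14.004790037870407 25.848101416817254
```

step_arm --plan '[{"linear": [0, 0, -0.0003], "spin": 0, "grip": 1}, {"linear": [0, 0, -0.0006], "spin": 0, "grip": 1}, {"linear": [0, 0, -0.0008], "spin": 0, "grip": 1}, {"linear": [0, 0, -0.0008], "spin": 0, "grip": 1}]' --squeeze 8

```text
time: 17.8
eef_pos: [443.4, 24.5, 110.7]
ee_rot: [[-0.045, 0.999, 0.0], [0.999, 0.045, 0.0], [0.0, 0.0, -1.0]]
ft_force: [2.0, 2.3, -1.5]
width: 25.9
finger_force: 8.0
```

```bash
python3 -c "
from h import *
tilt('w15')"
```

```text
t 17.8 tcp [443.4  24.5 110.7] F [ 2.   2.3 -1.5] M [ 0.47 -0.41  0.01] n 8631 toolz=a x+b y+c deg [-0.04  0.44] 22.1 x range [-43.4  53.3] y [-34.6  36.4] grip 7.99975611269474 25.89958186283254
```

Level and seated, with the load off the tool. I'll release by opening only partly, because of the saw.

step_arm --plan '[{"linear": [0, 0, 0], "spin": 0, "grip": 1}, {"linear": [0, 0, 0], "spin": 0, "grip": 1}, {"linear": [0, 0, 0], "spin": 0, "grip": 0.36}, {"linear": [0, 0, 0], "spin": 0, "grip": 0.3}, {"linear": [0, 0, 0], "spin": 0, "grip": 0.2}, {"linear": [0, 0, 0], "spin": 0, "grip": 0.1}, {"linear": [0, 0, 0], "spin": 0, "grip": 0}, {"linear": [0, 0, 0], "spin": 0, "grip": 0}, {"linear": [0, 0, 0], "spin": 0, "grip": 0}]' --squeeze 3

```text
time: 18.75
eef_pos: [443.1, 24.2, 110.8]
ee_rot: [[-0.045, 0.999, -0.0], [0.999, 0.045, -0.0], [-0.0, -0.0, -1.0]]
ft_force: [0.3, -0.9, -0.5]
width: 44.2
finger_force: 0.0
```

step_arm --plan '[{"linear": [0, 0, -0.005], "spin": 0, "grip": 0}, {"linear": [0, 0, -0.015], "spin": 0, "grip": 0}, {"linear": [0, 0, -0.03], "spin": 0, "grip": 0}, {"linear": [0, 0, -0.06], "spin": 0, "grip": 0}, {"linear": [0, 0, -0.1], "spin": 0, "grip": 0}, {"linear": [0, 0, -0.12], "spin": 0, "grip": 0}, {"linear": [0, 0, -0.12], "spin": 0, "grip": 0}, {"linear": [0, 0, -0.12], "spin": 0, "grip": 0}]'

```text
time: 19.55
eef_pos: [443.1, 24.2, 231.2]
ee_rot: [[-0.045, 0.999, 0.001], [0.999, 0.045, -0.0], [-0.0, 0.001, -1.0]]
ft_force: [-0.9, 0.2, -0.6]
width: 43.9
finger_force: 0.0
```

```bash
python3 -c "
from h import *
s=bot.sense(); c=cal('wrist'); I,D=bot.snapshot('wrist'); save('w16',I)
hsv=cv2.cvtColor(I,cv2.COLOR_RGB2HSV); H,S,V=[hsv[...,i].astype(int) for i in range(3)]
G=cloud(c,D,(H>45)&(H<90)&(S>80)); G=G[(abs(G[:,2]-88)<12)&(np.hypot(G[:,0]-443,G[:,1]-29)<75)]
for _ in range(3):
  A=np.c_[G[:,:2],np.ones(len(G))]; w=np.linalg.lstsq(A,G[:,2],rcond=None)[0]; G=G[abs(G[:,2]-A@w)<2]
print(s['eef_pos'],s['ft_force'],np.degrees(w[:2]),G[:,2].mean(),cv2.minAreaRect(G[:,:2].astype(np.float32)))
"
```

```text
[443.10983919  24.19867481 231.21405674] [-0.90371024  0.21423797 -0.55066029] [0.00077921 0.08070051] 88.45279928624659 ((443.7851867675781, 28.009748458862305), (71.68704986572266, 100.11956787109375), 2.6151282787323)
```

View pics/w16.png

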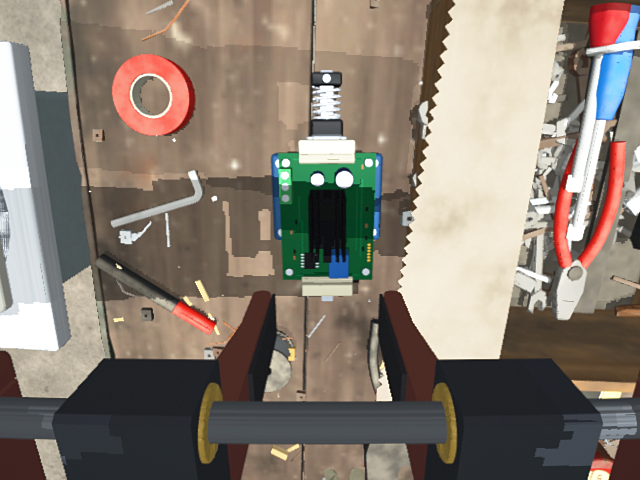

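The board sits level and square (2.6°, the same as the holder). It is centred between the sprung jaw at (327,150) and the set jaw at (327,287), and the gripper is clear.

```bash
python3 -c "
from bench import bot
print(bot.finish_job())"
```

```text
the job is handed in; nothing more can be done
None
```

The board is clamped in the holder, component side up, level, square and roughly centred across the jaws. I let go of it, moved the gripper clear and handed the job in at about 20 s, and I never moved the reel, screwdriver or cutters.

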